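# Show the scanner's feed roller to the inspection camera

### The job

Take the keeper bar off the scanner's feed unit and hang it by its eye on the peg of the stand, let go of it, and only then lift the feed roller out of its slots and hold it up to the inspection camera: its middle at the viewing point (at the height of the lens, straight above the white ring on the camera's base), level, and broadside to the lens, either way round. Finish while still holding the roller there, steadily and in the gripper alone. Do not bump the camera, and leave the basket, jar and stapler where they are.

Things in the scene. Friction and masses are not known exactly. Their poses are not given: they have to be found in the camera images.
- seat (a point): Middle of the roller's axis when it lies in the slots of the feed unit, 60 mm above the table. Axes are the unit's: y along the roller, z up. The roller lifts straight up out of the slots.
- unit: Fixed feed unit (place and yaw vary), origin on the table below seat: light grey base 180 x 200 x 14 mm; two dark steel cheeks 44 (x) x 10 (y) mm, 84 mm high, 58 mm either side of the middle along y, each with an open-topped slot 11 mm wide for the roller's shaft. A low strip, top 30 mm above the table, runs along y at x = 71 to 85 mm.
- roller_center (a point): Centre of the loose feed roller, on its axis; y is along the axis (the roller may have turned about it). Grip the 28 mm rubber sleeve across its diameter, at its middle.
- roller: Loose feed roller, about 0.13 kg, lying in the unit's slots: black rubber sleeve of 28 mm diameter, 84 mm long, in the middle; steel shaft of 8 mm diameter, 154 mm long, through it; a white gear of 25 mm diameter near one end. Origin at its centre, as roller_center.
- keeper_grip (a point): Where to grip the keeper: middle of the upper part of its strap, 85 mm above the bar's underside, 14 mm below the strap's top edge; pinch it across the 8 mm thickness, along x. y along the bar, z up the strap.
- keeper_eye (a point): Centre of the keeper's eye, 50 mm straight below keeper_grip and 35 mm above the bar's underside; the eye goes through along x.
- keeper: Loose keeper, about 0.16 kg: flat steel bar 22 (x) x 140 (y) x 5 mm, with an upright aluminium strap on its middle, 8 thick (x), 36 wide (y), 94 mm high, with a round eye of 20 mm. At first the bar lies across the cheeks, 78 mm above the table, just over the roller and along it, between low lips; it lifts straight up. It hangs upright from its eye. Origin under the bar's centre.
- peg (a point): Middle of the peg on the stand, 130 mm above the table, in the stand's axes (z up). The peg, 8 mm round, points to -x, rising 10 degrees to its free tip, 49 mm out in -x and 8 mm higher than this point. Its root is on a 14 mm post 48 mm away in +x, which ends at the height of the peg. When hung, the eye's centre is about 6 mm below the peg's axis.
- stand: Fixed steel peg stand with a dark base plate 130 x 110 x 12 mm; origin on the table, 130 mm below peg. Place and yaw vary; stand and camera may change sides.
- view (a point): The viewing point in the air, 139 mm straight in front of the lens and at its height (160 to 220 mm above the table: it varies), straight above the white ring (32 mm) on the camera's base. x points to the lens; y is level and square to the line of sight, and the roller's axis is to lie along it, either way round.
- lens (a point): Centre of the front glass (26 mm) of the black camera head, which looks along -x to the viewing point; same axes as view. The head is 46 mm wide and reaches 23 mm above this point.
- inspect: Fixed inspection camera: grey base plate 280 x 100 x 8 mm, and a column 270 mm high, 195 mm from the viewing point, carrying the head; origin on the table straight below the viewing point, under the white ring, x towards the column. Place and yaw vary.
- basket: Bystander: pink plastic basket of pens, 150 x 170 x 60 mm, far side of the table; origin under its centre.
- jar: Bystander: closed jar, 52 mm diameter, 60 mm high, at the robot's left; origin under its centre.
- stapler: Bystander: stapler 125 mm long, 47 mm high, at the robot's right; origin under its centre.
Things that resemble listed ones, but are neither listed nor needed, are in the scene too. There is more than one size of the keeper; the one meant has the size given above.

How it is judged (in metres and radians):
On the way, in this order (a step that is already met when the one before it is completed fails the run):
1. the keeper hangs on the peg by its eye, let go of, while the roller still lies in its slots (x of keeper_eye in the frame of peg between -0.036 and 0.04 m and y of keeper_eye in the frame of peg between -0.012 and 0.012 m and z of keeper_eye in the frame of peg between -0.022 and 0.008 m and contact force between keeper and stand above 0.3 N and contact force between keeper and the fingers below 0.1 N and linear speed of keeper below 0.05 m/s and distance between roller_center and seat below 0.012 m), for 0.3 s.
2. the roller is lifted clear of the feed unit in the gripper (z of roller_center in the frame of seat above 0.05 m and contact force between roller and the fingers above 1 N and contact force between roller and unit below 0.1 N), for 0.2 s.
At the end, for the whole second after the job is handed in: The roller is held still in the gripper alone, its centre within 18 mm of the viewing point and its axis within 8 degrees of level and square to the line of sight (either way round), touching nothing else; the keeper still hangs on the peg by its eye, at rest and not touched by the fingers (distance between roller_center and view below 0.018 m and angle between the y axis of roller_center and the y axis of view, either way round below 0.14 rad and linear speed of roller below 0.03 m/s and contact force between roller and the fingers above 1 N and contact force between roller and unit below 0.1 N and contact force between roller and keeper below 0.1 N and contact force between roller and stand below 0.1 N and contact force between roller and inspect below 0.1 N and x of keeper_eye in the frame of peg between -0.036 and 0.04 m and y of keeper_eye in the frame of peg between -0.012 and 0.012 m and z of keeper_eye in the frame of peg between -0.022 and 0.008 m and contact force between keeper and stand above 0.3 N and contact force between keeper and the fingers below 0.1 N and linear speed of keeper below 0.05 m/s); the arm keeps its last pose, push and grip.
It fails at once if the inspection camera is bumped (more than 3 N) (contact force between inspect and anything else above 3 N).
It fails at once if the basket, jar or stapler is moved by more than 20 mm (distance of any of basket, jar, stapler from where it was at the start of the episode above 0.02 m).
It also fails if it takes over 51 s, if anything falls off the work surface, if the arm or the gripper's body presses on something with over 40 N, if the wrist force passes 120 N, or if a joint passes its speed limit or range.

### The arm

A 6-joint arm with a two-finger parallel gripper is mounted at the origin on the work surface. World frame = base frame: x ahead of the robot, y to its left, z up, the work surface at z = 0. Lengths are in mm, angles in rad, forces in N, time in s.
With the tool pointing down it reaches from about 325 to 775 mm from the base axis. Payload 5.5 kg.
Tool frame: the origin (TCP) lies between the finger pads; the fingertips stand 22 mm ahead of it and the grasp point (between the pads) lies 3 mm ahead of it (manip.tip_extent is the distance from the TCP to the fingertips, in mm); z points along the fingers, y is the line along which they close (so a half turn about z gives the same grasp; the last joint's range is limited). The gripper opens to 85 mm and grips with 20 to 120 N. Pads are 22 mm wide; open, the fingers measure 114 mm over their backs; the gripper's body (76 mm by 85 mm) begins 54 mm behind the grasp point. The pads swing forward as they close: fully open they stand 13 mm farther back than shut.
Start: joints at [-1.281, 0.091, 1.231, -0, 1.82, -0.057], TCP at [203.934, -564.294, 253.275] pointing down, gripper open.
Joint ranges: [-2.87, 2.87], [-0.86, 2.18], [0.17, 2.46], [-1.51, 4.65], [0.06, 2.69], [-2.65, 2.65]. Speed limits (rad/s): [2.57, 2.57, 3.01, 3.14, 3.14, 3.14].

### API

Orientations are given as a 3x3 rotation matrix whose columns are the frame's x, y, z axes.
In Python, from plant import manip, cams gives the robot as it stands.
- The arm moves only by the tool play_rows, never from a script. Its argument "rows" is a list of rows, each a list of 7 numbers: the opening, from 0 (shut) to 1 (fully open), then the shift along the tool's x, y, z in m, then the turn, a rotation vector about the tool's x, y, z in rad. In form: [[claw, dx, dy, dz, wx, wy, wz], ...]. A call has 1 to 8 rows; each row shifts and turns the commanded pose from where the row before left it, along the tool's axes as they then stand; what a row does not reach is not made up. A row lasts 1/12 s, in which the tool goes at most 41.7 mm and 7.16 degrees, less where a joint would pass 70% of its speed; a pose out of reach is approached as far as the arm can. A call with a gripper value outside its range is refused whole. The fingers move at their own pace and stop on an object; the grip force is fixed at half the most. Time passes only in rows, so rows that do not move let the fingers close. It gives the time, the measured TCP pose, the force, the opening and the grip force at its end, in the units of the state.
- manip.get_obs(): the state, without advancing time (a new reading comes with each control period).
- cams.camera(name): name is "side" or "top"; returns (picture, depth): 420x560x3 uint8, red, green, blue; 420x560 float32, mm along the optical axis (not along the pixel's ray), 0 where there is no reading.
- cams.get_calibration(name): a dict with "vertical_fov" (degrees; the focal length in pixels is half the picture's height over the tangent of half this angle, whatever the lens; pixels are square), "cx", "cy" (the principal point, pixels), "dist" ([k1, k2, p1, p2, k3] as OpenCV has them; the pictures are not rectified), "rvec" (rotation vector, rad) and "tvec" (3), from world to camera coordinates, as OpenCV has them. Camera axes: x right, y down, z forward; pixel columns grow to the right and rows downward; lengths in mm; the calibration is good to about 2 mm. A picture is of the moment at which its call begins. get_calibration takes no time and is no camera call.
- manip.hand_in(): hands the job in; it is judged then, once.
Trained networks look in the newest picture that a camera, given by its name, has taken for a name from the list of things; names that differ only in an ending like _2 or _b are one class to them, and where a whole thing is asked for, a point or a joint stands for the part that bears it (a point fixed in the world has none). Each returns a list of dicts, best first, with "score" (0 to 1); they miss things now and then, are a little off and sometimes report something else, mostly with a low value. They report only what shows in the picture. A call takes as long as a camera call. They do not tell look-alikes from the thing itself.
- cams.look_for(camera, label): "bbox" ([centre column, centre row, width, height] in pixels, round what is visible of it).
- cams.landmark_of(camera, label): "uv" ([column, row] in pixels: a listed point, or the origin of a listed thing).
The state is a dict: "time_s": time; "q": joint angles; "joint_vel": joint speeds; "tau": joint torques, N m; "tcp_pos": TCP position; "orientation": TCP orientation; "contact_force": force on the tool from outside, world axes, zero at the start; "ft_torque": the same for the moment, N m; "finger_gap": finger opening in mm; "grasp_force": force on a finger pad.
Only numpy, scipy, OpenCV 4.12 (cv2) and the standard library are available. Lean on these libraries where they do the work, as an engineer would, in place of code of your own. Each camera call takes 0.05 s, during which the arm holds its last target. There are 200 camera calls.

## Working session

There is one attempt and no reset: what is moved stays moved. The work goes in short steps, Python scripts to look and compute and a tool call to move; the robot and the scene stay as the last step left them, time stands still between calls to the robot, and variables do not carry over. Pictures are saved under pics/ and viewed, at most 10 in all, crops included, and the job is handed in when it is done.

Besides the shell and the picture viewer there is one more tool, called after "Emit:" as name([rows], argument=value, ...), one row to a line, values as JSON. play_rows: Moves the arm, as the interface text tells. Its arguments: {"type":"object","properties":{"rows":{"type":"array"}},"required":["rows"]}

```bash
mkdir -p pics; cat > h.py <<'E'
import numpy as np, cv2
from plant import manip, cams
def cal(n):
    c=cams.get_calibration(n); f=210/np.tan(np.radians(c["vertical_fov"])/2)
    K=np.array([[f,0,c["cx"]],[0,f,c["cy"]],[0,0,1.]]); R=cv2.Rodrigues(np.array(c["rvec"],float))[0]
    return K,np.array(c["dist"],float),R,np.array(c["tvec"],float).ravel()
def ray(n,uv):
    K,d,R,t=cal(n); p=cv2.undistortPoints(np.array([[uv]],float),K,d).ravel()
    return -R.T@t, R.T@np.array([p[0],p[1],1.])
def at_z(n,uv,z):
    o,v=ray(n,uv); return o+v*(z-o[2])/v[2]
def at_d(n,uv,dep):
    o,v=ray(n,uv); return o+v*dep
def tri(uv1,uv2):
    o1,v1=ray("side",uv1);o2,v2=ray("top",uv2)
    s=np.linalg.lstsq(np.c_[v1,-v2],o2-o1,rcond=None)[0]
    a=o1+v1*s[0];b=o2+v2*s[1]; return (a+b)/2,np.linalg.norm(a-b)
def cloud(n,dep):
    K,d,R,t=cal(n); h,w=dep.shape; u,v=np.meshgrid(np.arange(w),np.arange(h))
    p=cv2.undistortPoints(np.stack([u,v],-1).reshape(-1,1,2).astype(float),K,d).reshape(-1,2)
    X=(np.c_[p,np.ones(len(p))]*dep.reshape(-1,1)-t)@R
    X[dep.ravel()==0]=np.nan
    return X.reshape(h,w,3)
E
python3 - <<'E'
from h import *
for n in("side","top"):
    im,d=cams.camera(n); cv2.imwrite(f"pics/{n}0.png",im[:,:,::-1]); np.save(f"{n}0.npy",d); np.save(f"{n}0im.npy",im)
    o,v=ray(n,(280,210)); print(n,o.round(),v.round(2))
    for l in "seat roller_center keeper_grip keeper_eye peg view lens unit stand inspect keeper".split():
        print(n,l,[(np.round(r["uv"]).tolist(),round(r["score"],2)) for r in cams.landmark_of(n,l)[:4]])
E
```

```text
side [467. 750. 715.] [ 0.14 -0.77 -0.62]
side seat [([320.0, 240.0], 0.58), ([296.0, 331.0], 0.15)]
side roller_center [([318.0, 240.0], 0.43)]
side keeper_grip [([325.0, 203.0], 0.59), ([208.0, 274.0], 0.55), ([299.0, 334.0], 0.18)]
side keeper_eye [([320.0, 224.0], 0.73), ([208.0, 285.0], 0.72)]
side peg [([300.0, 295.0], 0.57), ([278.0, 118.0], 0.16)]
side view []
side lens [([281.0, 121.0], 0.79), ([315.0, 258.0], 0.75)]
side unit [([315.0, 257.0], 0.65), ([320.0, 236.0], 0.47)]
side stand [([296.0, 331.0], 0.72)]
side inspect [([320.0, 196.0], 0.74)]
side keeper [([320.0, 235.0], 0.79), ([209.0, 293.0], 0.66), ([351.0, 172.0], 0.21)]
top [ 4.800e+02 -1.000e+00  1.241e+03] [ 0.13  0.   -0.99]
top seat [([272.0, 262.0], 0.91)]
top roller_center [([274.0, 262.0], 0.5)]
top keeper_grip [([273.0, 261.0], 0.71), ([216.0, 179.0], 0.61)]
top keeper_eye [([274.0, 261.0], 0.88), ([219.0, 184.0], 0.75)]
top peg [([186.0, 254.0], 0.88), ([425.0, 287.0], 0.61)]
top view [([196.0, 257.0], 0.42), ([425.0, 284.0], 0.32)]
top lens [([398.0, 194.0], 0.63)]
top unit [([277.0, 260.0], 0.6)]
top stand [([194.0, 259.0], 0.56), ([275.0, 260.0], 0.52)]
top inspect [([364.0, 248.0], 0.86)]
top keeper [([271.0, 259.0], 0.66), ([216.0, 186.0], 0.58)]
```

```bash
python3 -c "
import cv2,numpy as np
" ; ls pics
```

```text
side0.png
top0.png
```

View pics/side0.png

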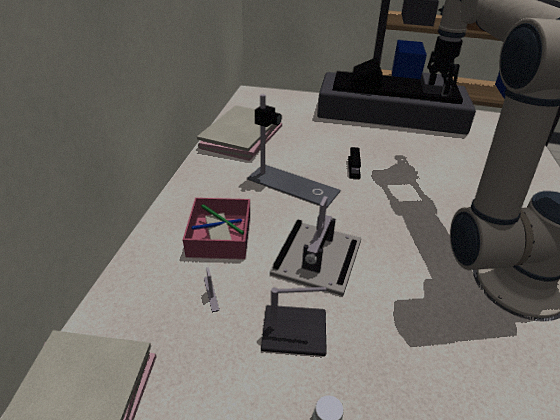

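View pics/top0.png

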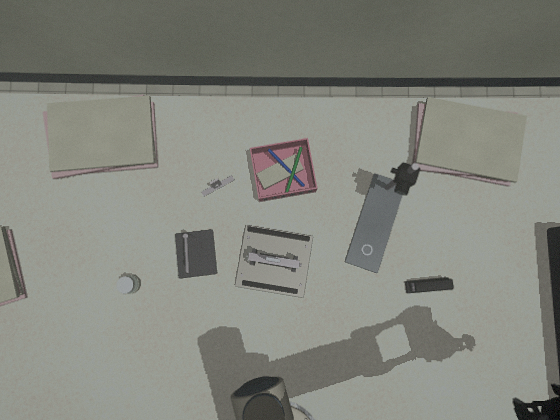

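The top view shows the unit at (274,261) with the keeper across it. The stand is at (196,254), its peg running from the post at (186,235) to the tip at (186,272). The camera base has its ring at (367,250) and its head at (404,178). The second keeper, lying at (218,185), is the decoy. Next I measure with depth.

```bash
cat > m.py <<'E'
from h import *
T=cloud("top",np.load("top0.npy")); S=cloud("side",np.load("side0.npy"))
ok=lambda c,x,y,z:c[(abs(c[...,0]-x[0])<x[1])&(abs(c[...,1]-y[0])<y[1])&(c[...,2]>z[0])&(c[...,2]<z[1])]
def line(p):
    c=np.median(p,0); u,s,v=np.linalg.svd(p-p.mean(0),full_matrices=False)
    q=(p-p.mean(0))@v[0]; return len(p),p.mean(0).round(1),p.min(0).round(),p.max(0).round(),v[0].round(3),(np.ptp(q)).round(1)
U=at_z("top",(274,261),60);P=at_z("top",(186,254),130);V=at_z("top",(367,250),8);H=at_z("top",(404,178),200)
print("U",U.round(),"P",P.round(),"ring",V.round(),"H",H.round())
for n,c in(("T",T),("S",S)):
    f=lambda *a:ok(c,*a)
    for nm,a in dict(strap=((U[0],60),(U[1],80),(135,190)),bar=((U[0],40),(U[1],80),(76,92)),base=((U[0],130),(U[1],130),(9,19)),strips=((U[0],130),(U[1],130),(24,36)),
       peg=((P[0],70),(P[1],30),(115,160)),plate=((P[0],90),(P[1],80),(9,17)),head=((H[0],60),(H[1],60),(120,235)),col=((H[0],90),(H[1],60),(240,300)),ibase=((V[0]+60,180),(V[1],120),(5,14))).items():
        p=f(*a)
        if len(p)>5: print(n,nm,*line(p)); 
        if nm in("base","plate","ibase") and len(p)>5:
            r=cv2.minAreaRect(p[:,:2].astype(np.float32)); print("   rect",np.round(r[0],1),np.round(r[1],1),round(r[2],2))
K=[tri(*x) for x in (((325,203),(273,261)),((320,224),(274,261)),((281,121),(398,194)))]
for k in K: print(k[0].round(1),round(k[1],1))
E
python3 m.py
python3 - <<'E'
import numpy as np,cv2
a=np.load('top0im.npy')[150:310,160:420]; b=np.load('side0im.npy')[85:355,180:380]
A=cv2.resize(a,None,fx=3,fy=3,interpolation=2);cv2.imwrite('pics/tc.png',A[:,:,::-1])
B=cv2.resize(b,None,fx=2.2,fy=2.2,interpolation=2);cv2.imwrite('pics/sc.png',B[:,:,::-1])
E
```

```text
U [496.  17.  60.] P [512. 244. 130.] ring [ 529. -252.    8.] H [ 702. -309.  200.]
T strap 51 [497.5  18.6 175. ] [492.   0. 139.] [504.  35. 181.] [-0.165 -0.974 -0.153] 35.1
T bar 426 [497.5  18.1  81.9] [469. -51.  76.] [528.  88.  89.] [-0.16  -0.987  0.003] 139.0
T base 3183 [489.5  18.7  13.4] [395. -92.   9.] [600. 129.  19.] [ 0.161  0.987 -0.001] 199.6
   rect [497.5  18.3] [199.5 179.2] 80.8
T strips 306 [573.5   7.1  28.8] [468. -82.  24.] [593.  93.  34.] [-0.156 -0.988  0.   ] 178.5
T peg 132 [518.8 243.8 131. ] [466. 235. 117.] [567. 255. 145.] [-0.976 -0.122  0.181] 103.4
T plate 1158 [515.5 240.9  11.7] [448. 183.   9.] [585. 304.  17.] [-0.989 -0.15  -0.001] 129.8
   rect [517.4 243.7] [128.1 109.1] 7.13
T head 568 [ 695.9 -302.1  222.6] [ 658. -341.  187.] [ 735. -274.  235.] [-0.985  0.085 -0.148] 77.0
T col 73 [ 712.7 -312.7  261.8] [ 706. -323.  241.] [ 721. -304.  273.] [-0.185  0.277 -0.943] 32.9
T ibase 2438 [ 597.9 -274.3    7.9] [ 410. -372.    5.] [ 767. -134.   14.] [-0.977  0.213  0.001] 350.2
   rect [ 586.5 -249.4] [366.  226.9] 3.26
S strap 132 [500.
[... 359 characters left out ...]
97.  99.  36.] [ 0.058 -0.998 -0.006] 176.1
S peg 229 [520.7 249.7 130.8] [467. 239. 116.] [568. 261. 143.] [ 0.974  0.132 -0.183] 104.2
S plate 2482 [515.9 251.8  11.2] [450. 187.   9.] [590. 310.  17.] [-0.949 -0.314  0.   ] 145.3
   rect [520.1 248.1] [129.8 110.8] 6.89
S head 526 [ 702.5 -294.3  203.9] [ 661. -332.  121.] [ 736. -269.  235.] [-0.298  0.093  0.95 ] 114.9
S col 51 [ 716.1 -308.   256.5] [ 711. -321.  240.] [ 724. -303.  270.] [-0.081  0.154 -0.985] 29.7
S ibase 1379 [ 602.5 -274.     6.9] [ 410. -372.    5.] [ 759. -185.   14.] [-0.988  0.152  0.003] 332.8
   rect [ 584.  -319.1] [209.3 305. ] 71.12
[494.8  18.  167.3] 1.4
[498.3  16.5 103.3] 6.5
[ 659.1 -292.2  203.4] 2.6
```

View pics/tc.png

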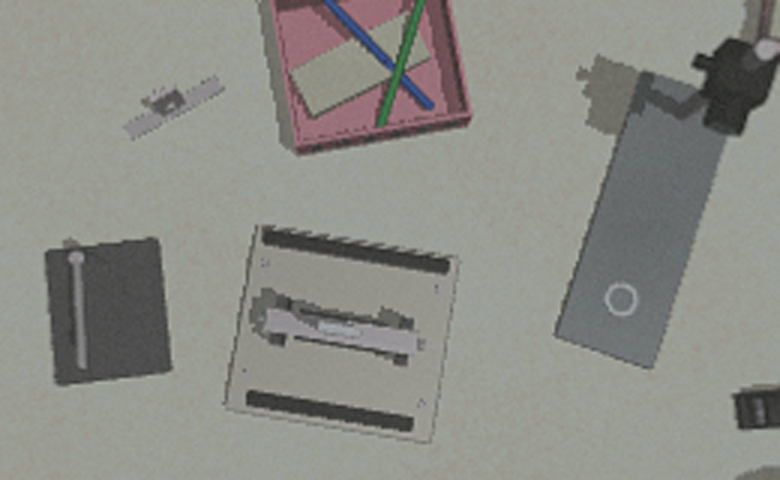

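View pics/sc.png

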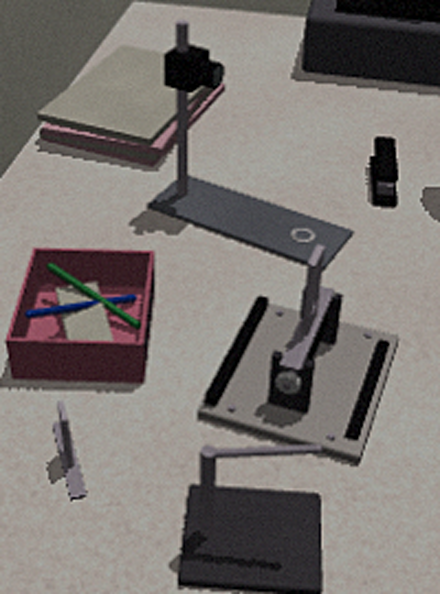

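The crops confirm the layout: ring at (367,250), the peg's free end facing the robot, and the keeper strap above the unit. Next: the camera yaw, the lens height and the first move.

```bash
cat >> h.py <<'E'
def go(p,yaw,z=0):
    """grasp point target p(mm), tool y (closing line) at world yaw deg (mod 180), tool down"""
    o=manip.get_obs(); R=np.array(o["orientation"]); t=np.array(o["tcp_pos"])
    cur=np.degrees(np.arctan2(R[1,1],R[0,1])); d=(yaw-cur+90)%180-90
    Rd=cv2.Rodrigues(np.array([0,0,np.radians(d)]))[0]@R
    tgt=np.array(p,float)+[0,0,3]; w=tgt-t
    # levelled target
    y=np.array([np.cos(np.radians(cur+d)),np.sin(np.radians(cur+d)),0]);zz=np.array([0,0,-1.]);D=np.c_[np.cross(y,zz),y,zz]
    rv=cv2.Rodrigues(R.T@D)[0].ravel()
    print("t",o["time_s"],"tcp",t.round(1),"yaw",round(cur,2),"z",R[:,2].round(3),"F",np.round(o["contact_force"],1),"gap",round(o["finger_gap"],1),"gf",o["grasp_force"])
    print(" turn",rv.round(4),"then shift(m)",(D.T@w/1000).round(4)," world",w.round(1),"  D",D.round(3).tolist())
E
python3 - <<'E'
from m import *
for n,c in(("T",T),("S",S)):
    p=ok(c,(695,45),(-305,45),(150,300)); h=np.histogram(p[:,2],bins=np.arange(150,300,5)); print(n,[(int(b),int(a)) for a,b in zip(*h)])
    p=ok(c,(600,150),(-275,80),(5,12)); 
    d=np.array([np.cos(np.radians(-18)),np.sin(np.radians(-18))]); e=np.array([-d[1],d[0]])
    q=(p[:,:2]-[529,-252]); k=(abs(q@e)<70)&(q@d>-90); q=p[k][:,:2].astype(np.float32)
    r=cv2.minAreaRect(q);print(n,np.round(r[0],1),np.round(r[1],1),r[2])
# white ring via image
im=np.load("top0im.npy").astype(int); sub=im[235:265,350:385].sum(2); v,u=np.nonzero(sub>np.median(sub)+90); v+=235;u+=350
print("ring px",len(u),(u.min()+u.max())/2,(v.min()+v.max())/2, at_z("top",(float(u.min()+u.max())/2,float(v.min()+v.max())/2),8).round(1),np.ptp(u),np.ptp(v))
im=np.load("side0im.npy").astype(int); sub=im[184:200,308:328].sum(2); v,u=np.nonzero(sub>np.median(sub)+90); v+=184;u+=308
print("ring side",len(u),np.ptp(u),np.ptp(v), at_z("side",(float(u.min()+u.max())/2,float(v.min()+v.max())/2),8).round(1))
go((498.5,19.5,230),-9.2)
E
```

```text
U [496.  17.  60.] P [512. 244. 130.] ring [ 529. -252.    8.] H [ 702. -309.  200.]
T strap 51 [497.5  18.6 175. ] [492.   0. 139.] [504.  35. 181.] [-0.165 -0.974 -0.153] 35.1
T bar 426 [497.5  18.1  81.9] [469. -51.  76.] [528.  88.  89.] [-0.16  -0.987  0.003] 139.0
T base 3183 [489.5  18.7  13.4] [395. -92.   9.] [600. 129.  19.] [ 0.161  0.987 -0.001] 199.6
   rect [497.5  18.3] [199.5 179.2] 80.8
T strips 306 [573.5   7.1  28.8] [468. -82.  24.] [593.  93.  34.] [-0.156 -0.988  0.   ] 178.5
T peg 132 [518.8 243.8 131. ] [466. 235. 117.] [567. 255. 145.] [-0.976 -0.122  0.181] 103.4
T plate 1158 [515.5 240.9  11.7] [448. 183.   9.] [585. 304.  17.] [-0.989 -0.15  -0.001] 129.8
   rect [517.4 243.7] [128.1 109.1] 7.13
T head 568 [ 695.9 -302.1  222.6] [ 658. -341.  187.] [ 735. -274.  235.] [-0.985  0.085 -0.148] 77.0
T col 73 [ 712.7 -312.7  261.8] [ 706. -323.  241.] [ 721. -304.  273.] [-0.185  0.277 -0.943] 32.9
T ibase 2438 [ 597.9 -274.3    7.9] [ 410. -372.    5.] [ 767. -134.   14.] [-0.977  0.213  0.001] 350.2
   rect [ 586.5 -249.4] [366.  226.9] 3.26
S strap 132 [500.
[... 1410 characters left out ...]
5
S [(150, 8), (155, 7), (160, 8), (165, 8), (170, 8), (175, 0), (180, 3), (185, 20), (190, 24), (195, 27), (200, 41), (205, 41), (210, 57), (215, 50), (220, 61), (225, 59), (230, 60), (235, 5), (240, 8), (245, 7), (250, 7), (255, 8), (260, 8), (265, 13), (270, 0), (275, 0), (280, 0), (285, 0), (290, 0)]
S [ 613.5 -272.8] [100.7 278.5] 71.5478515625
ring px 78 367.0 249.5 [ 530.5 -251.9    8. ] 34 29
ring side 50 15 15 [ 526.2 -248.3    8. ]
t 1.2 tcp [ 203.9 -564.3  253.3] yaw -70.13 z [ 0.  0. -1.] F [ 0.7  0.4 -0.5] gap 85.5 gf 0.0
 turn [-0.     -0.     -1.0634] then shift(m) [0.6234 0.1974 0.0203]  world [294.6 583.8 -20.3]   D [[0.16, 0.987, 0.0], [0.987, -0.16, 0.0], [0.0, 0.0, -1.0]]
```

Emit:
play_rows([
  [1,0,0,0,0,0,-0.118],
  [1,0,0,0,0,0,-0.118],
  [1,0,0,0,0,0,-0.118],
  [1,0,0,0,0,0,-0.118],
  [1,0,0,0,0,0,-0.118],
  [1,0,0,0,0,0,-0.118],
  [1,0,0,0,0,0,-0.118],
  [1,0,0,0,0,0,-0.118],
])

```text
time_s: 1.87
tcp_pos: [203.9, -564.3, 253.3]
orientation: [[0.271, 0.963, -0.0], [0.963, -0.271, -0.0], [-0.0, -0.0, -1.0]]
contact_force: [0.2, -0.4, 0.1]
finger_gap: 85.4
grasp_force: 0.0
```

Emit:
play_rows([
  [1,0.015,0.005,0,0,0,-0.06],
  [1,0.03,0.01,0,0,0,-0.06],
  [1,0.036,0.011,0,0,0,0],
  [1,0.036,0.011,0,0,0,0],
  [1,0.036,0.011,0,0,0,0],
  [1,0.036,0.011,0,0,0,0],
  [1,0.036,0.011,0,0,0,0],
  [1,0.036,0.011,0,0,0,0],
])

```text
time_s: 2.53
tcp_pos: [329.1, -319.8, 253.4]
orientation: [[0.16, 0.987, 0.001], [0.987, -0.16, -0.0], [-0.0, 0.001, -1.0]]
contact_force: [1.6, 0.0, 0.1]
finger_gap: 85.6
grasp_force: 0.0
```

Emit:
play_rows([
  [1,0.036,0.011,0,0,0,0],
  [1,0.036,0.011,0,0,0,0],
  [1,0.036,0.011,0,0,0,0],
  [1,0.036,0.011,0,0,0,0],
  [1,0.036,0.011,0,0,0,0],
  [1,0.036,0.011,0,0,0,0],
  [1,0.036,0.011,0,0,0,0],
  [1,0.036,0.011,0,0,0,0],
])

```text
time_s: 3.2
tcp_pos: [461.9, -49.2, 253.6]
orientation: [[0.159, 0.987, 0.001], [0.987, -0.159, -0.0], [-0.0, 0.001, -1.0]]
contact_force: [0.2, -0.5, -0.1]
finger_gap: 85.2
grasp_force: 0.0
```

```bash
python3 - <<'E'
from h import *
go((498.5,19.5,230),-9.2)
E
```

```text
t 3.2 tcp [461.9 -49.2 253.6] yaw -9.16 z [ 0.001 -0.    -1.   ] F [ 0.2 -0.5 -0.1] gap 85.2 gf 0.0
 turn [0.001  0.0001 0.0007] then shift(m) [0.0737 0.0251 0.0206]  world [ 36.6  68.7 -20.6]   D [[0.16, 0.987, 0.0], [0.987, -0.16, 0.0], [0.0, 0.0, -1.0]]
```

Emit:
play_rows([
  [1,0.03,0.0105,0,0,0,0],
  [1,0.03,0.0105,0,0,0,0],
  [1,0.014,0.004,0.01,0,0,0],
  [1,0,0,0.025,0,0,0],
  [1,0,0,0.025,0,0,0],
  [1,0,0,0.02,0,0,0],
  [1,0,0,0.008,0,0,0],
  [1,0,0,0,0,0,0],
])

```text
time_s: 3.87
tcp_pos: [496.9, 18.0, 162.9]
orientation: [[0.159, 0.987, -0.004], [0.987, -0.159, 0.0], [-0.001, -0.004, -1.0]]
contact_force: [0.4, -0.2, -0.6]
finger_gap: 85.2
grasp_force: 0.0
```

```bash
python3 - <<'E'
from h import *
go((498.5,19.5,163),-9.2)
a,d=cams.camera("side"); b,_=cams.camera("top")
A=cv2.resize(a[170:290,250:390],(560,480)); B=cv2.resize(b[200:320,220:340],(240,240))
cv2.imwrite("pics/g1.png",A[:,:,::-1])
E
```

```text
t 3.8667 tcp [496.9  18.  162.9] yaw -9.16 z [-0.004  0.    -1.   ] F [ 0.4 -0.2 -0.6] gap 85.2 gf 0.0
 turn [-0.0043  0.0006  0.0007] then shift(m) [ 0.0017  0.0014 -0.0031]  world [1.6 1.5 3.1]   D [[0.16, 0.987, 0.0], [0.987, -0.16, 0.0], [0.0, 0.0, -1.0]]
```

View pics/g1.png

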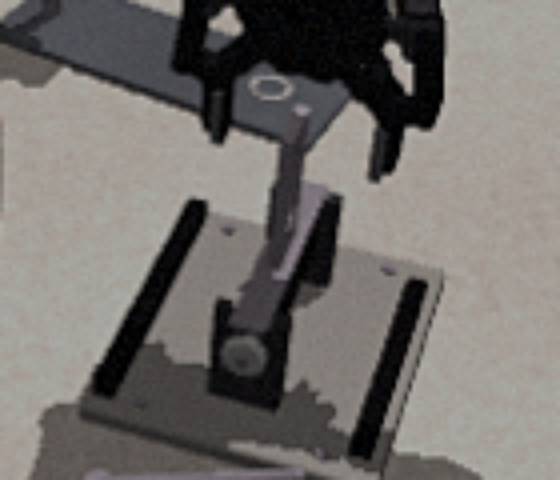

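The strap, top at crop (300,105), stands roughly midway between the fingers at (215,130) and (380,170), so I close.

Emit:
play_rows([
  [0,0.0015,0.001,-0.002,0,0,0],
  [0,0,0,0,0,0,0],
  [0,0,0,0,0,0,0],
  [0,0,0,0,0,0,0],
  [0,0,0,0,0,0,0],
  [0,0,0,0,0,0,0],
  [0,0,0,0,0,0,0],
  [0,0,0,0,0,0,0],
])

```text
time_s: 4.63
tcp_pos: [499.4, 19.2, 167.5]
orientation: [[0.159, 0.987, 0.001], [0.987, -0.159, -0.0], [0.0, 0.001, -1.0]]
contact_force: [0.1, -0.5, 1.1]
finger_gap: 7.1
grasp_force: 60.3
```

Emit:
play_rows([
  [0,0,0,0,0,0,0],
  [0,0,0,0,0,0,0],
  [0,0,0,0,0,0,0],
  [0,0,0,0,0,0,0],
])

```text
time_s: 4.97
tcp_pos: [499.3, 19.2, 167.5]
orientation: [[0.159, 0.987, 0.0], [0.987, -0.159, -0.0], [-0.0, 0.0, -1.0]]
contact_force: [0.0, 0.1, 1.3]
finger_gap: 7.0
grasp_force: 60.4
```

Emit:
play_rows([
  [0,0,0,-0.004,0,0,0],
  [0,0,0,-0.008,0,0,0],
  [0,0,0,-0.012,0,0,0],
  [0,0,0,-0.016,0,0,0],
  [0,0,0,-0.016,0,0,0],
  [0,0,-0.01,-0.008,0,0,0],
  [0,0,-0.02,-0.003,0,0,0],
  [0,0,-0.025,0,0,0,0],
])

```text
time_s: 5.63
tcp_pos: [445.2, 28.0, 236.3]
orientation: [[0.16, 0.987, 0.002], [0.987, -0.16, -0.0], [0.0, 0.002, -1.0]]
contact_force: [-0.5, -0.2, -1.7]
finger_gap: 7.0
grasp_force: 59.9
```

Emit:
play_rows([
  [0,0,-0.025,0,0,0,0],
  [0,0.015,-0.01,0,0,0,-0.06],
  [0,0.025,0,0,0,0,-0.06],
  [0,0.03,0,0,0,0,-0.06],
  [0,0.03,0,0,0,0,-0.06],
  [0,0.03,0,0,0,0,-0.043],
  [0,0.015,0,0,0,0,0],
  [0,0,0,0,0,0,0],
])

```text
time_s: 6.3
tcp_pos: [411.0, 180.7, 235.2]
orientation: [[-0.127, 0.992, 0.0], [0.992, 0.127, 0.001], [0.001, 0.0, -1.0]]
contact_force: [-0.0, 0.1, -1.9]
finger_gap: 7.2
grasp_force: 60.0
```

```bash
python3 - <<'E'
from h import *
go((440.9,234.9,189.5),7)
E
```

```text
t 6.3 tcp [411.  180.7 235.2] yaw 7.28 z [ 0.     0.001 -1.   ] F [-0.   0.1 -1.9] gap 7.2 gf 59.98907268047333
 turn [ 0.0002 -0.0014  0.0049] then shift(m) [0.0501 0.0363 0.0427]  world [ 29.9  54.2 -42.7]   D [[-0.122, 0.993, 0.0], [0.993, 0.122, 0.0], [0.0, 0.0, -1.0]]
```

Emit:
play_rows([
  [0,0.015,0,0.01,0,0,0.005],
  [0,0.02,0.004,0.015,0,0,0],
  [0,0.015,0.01,0.0127,0,0,0],
  [0,0,0.012,0.005,0,0,0],
  [0,0,0.0,0,0,0,0],
  [0,0,0,0,0,0,0],
])

```text
time_s: 6.8
tcp_pos: [431.5, 230.1, 191.8]
orientation: [[-0.117, 0.993, -0.001], [0.993, 0.117, -0.001], [-0.001, -0.001, -1.0]]
contact_force: [0.3, 0.1, -1.6]
finger_gap: 7.3
grasp_force: 60.0
```

```bash
python3 - <<'E'
from h import *
go((440.9,234.9,189.5),7)
a,d=cams.camera("side"); cams.camera("top")
cl=cloud("side",d); np.save("s1.npy",d)
for n in("side","top"):
    for l in("keeper_eye","peg","keeper_grip"): print(n,l,[(np.round(r["uv"],1).tolist(),round(r["score"],2)) for r in cams.landmark_of(n,l)[:3]])
cv2.imwrite("pics/g2.png",cv2.resize(a[200:370,240:400],(640,680),interpolation=2)[:600,:,::-1])
E
```

```text
t 6.8 tcp [431.5 230.1 191.8] yaw 6.72 z [-0.001 -0.001 -1.   ] F [ 0.3  0.1 -1.6] gap 7.3 gf 59.972487688064575
 turn [-0.0011  0.0007 -0.0049] then shift(m) [ 0.0036  0.0099 -0.0007]  world [9.4 4.8 0.7]   D [[-0.122, 0.993, 0.0], [0.993, 0.122, 0.0], [0.0, 0.0, -1.0]]
side keeper_eye [([212.1, 284.6], 0.76), ([344.3, 287.4], 0.72), ([345.2, 301.8], 0.51)]
side peg [([297.6, 294.0], 0.78)]
side keeper_grip [([205.6, 276.4], 0.71)]
top keeper_eye [([188.6, 286.4], 0.82), ([218.7, 183.3], 0.47)]
top peg [([188.6, 254.8], 0.97), ([427.4, 282.9], 0.25), ([273.0, 259.6], 0.19)]
top keeper_grip [([186.0, 287.3], 0.48), ([213.6, 179.1], 0.48)]
```

View pics/g2.png

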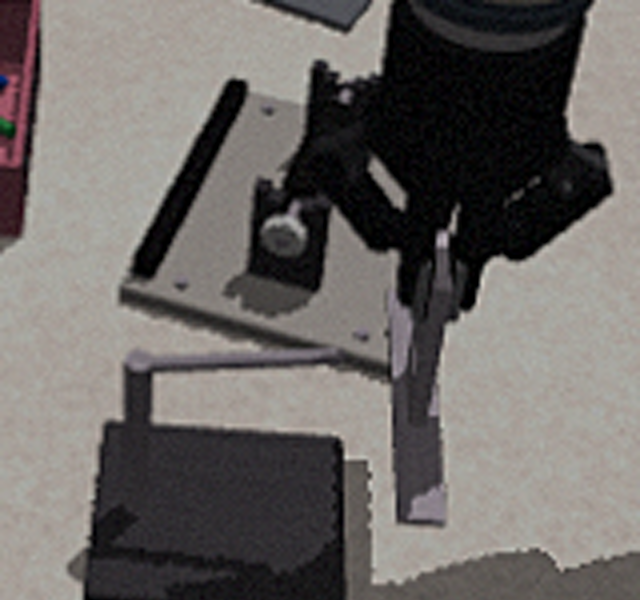

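The keeper hangs upright in the gripper beside the peg, whose tip is at about (326,288) in the full picture. I check the relative offset from the clouds.

```bash
python3 - <<'E'
from h import *
a,d=cams.camera("top"); T=cloud("top",d); S=cloud("side",np.load("s1.npy"))
o=np.array([515.3,244.2,130]); c,s=np.cos(np.radians(7)),np.sin(np.radians(7)); R=np.array([[c,-s,0],[s,c,0],[0,0,1]])
for n,C in(("T",T),("S",S)):
    q=(C-o)@R; q=q[np.isfinite(q[...,0])]
    f=lambda x0,x1,y0,y1,z0,z1:q[(q[:,0]>x0)&(q[:,0]<x1)&(q[:,1]>y0)&(q[:,1]<y1)&(q[:,2]>z0)&(q[:,2]<z1)]
    for nm,a in dict(peg=(-46,30,-15,15,-12,20),bar=(-105,-62,-90,90,-50,-20),strap=(-105,-70,-30,30,-18,5)).items():
        p=f(*a)
        if len(p): print(n,nm,len(p),"med",np.median(p,0).round(1),"lo",np.percentile(p,2,axis=0).round(1),"hi",np.percentile(p,98,axis=0).round(1))
        if nm=="peg" and len(p): print("  z fit, y fit vs x",np.polyfit(p[:,0],p[:,2],1).round(3),np.polyfit(p[:,0],p[:,1],1).round(3))
# project predicted side px of bar bottom edge etc skipped
print("eye tri",tri((344.3,287.4),(188.6,286.4)), "peg tri",tri((297.6,294),(188.6,254.8)))
g=np.array(manip.get_obs()["tcp_pos"])-[0,0,3]; print("grip in peg",((g-o)@R).round(1))
E
```

```text
T peg 89 med [-8.6 -1.2  3.2] lo [-42.8  -4.2  -5.3] hi [28.2  3.7 10.4]
  z fit, y fit vs x [-0.165  1.878] [ 0.003 -0.889]
T bar 193 med [-86.8 -42.7 -23.5] lo [-97.5 -73.1 -28.6] hi [-76.4  -4.1 -20.4]
T strap 9 med [-85.7 -22.7  -1.6] lo [-90.5 -23.6 -16.5] hi [-82.8 -16.    4.2]
S peg 151 med [-12.2   5.    4.2] lo [-44.8   1.   -3.4] hi [28.8  7.6 11. ]
  z fit, y fit vs x [-0.183  2.085] [0.007 4.661]
S bar 484 med [-81.9  27.2 -23.5] lo [-96.  -59.2 -26.7] hi [-74.1  68.1 -21.3]
S strap 69 med [-82.1  14.2  -6.6] lo [-88.8 -17.5 -17.7] hi [-80.9  16.4   3.1]
eye tri (array([431.6349366 , 232.66419132, 139.91120101]), np.float64(3.4190032642033557)) peg tri (array([514.56433686, 242.03920333, 110.59372698]), np.float64(7.722859695610205))
grip in peg [-84.9  -3.3  59. ]
```

Emit:
play_rows([
  [0,0.0028,0,0,0,0,-0.005],
  [0,0,0.008,0,0,0,0],
  [0,0,0.01,0,0,0,0],
  [0,0,0.01,0,0,0,0],
  [0,0,0.01,0,0,0,0],
  [0,0,0.01,0.0016,0,0,0],
  [0,0,0,0,0,0,0],
])

```text
time_s: 7.83
tcp_pos: [480.2, 239.5, 189.1]
orientation: [[-0.122, 0.992, -0.0], [0.992, 0.122, -0.0], [-0.0, -0.0, -1.0]]
contact_force: [-0.2, -0.5, -2.3]
finger_gap: 7.1
grasp_force: 60.0
```

```bash
cat > c.py <<'E'
from h import *
o=np.array([515.3,244.2,130]); c,s=np.cos(np.radians(7)),np.sin(np.radians(7)); R=np.array([[c,-s,0],[s,c,0],[0,0,1]])
ob=manip.get_obs(); print(ob["time_s"],"grip in peg",((np.array(ob["tcp_pos"])-[0,0,3]-o)@R).round(1),"F",np.round(ob["contact_force"],1),"T",np.round(ob["ft_torque"],2))
E
python3 c.py
```

```text
7.8333 grip in peg [-35.4  -0.4  56.1] F [-0.2 -0.5 -2.3] T [-0.02  0.02 -0.03]
```

Emit:
play_rows([
  [0,0,0.008,0.0014,0,0,0],
  [0,0,0.008,0.0014,0,0,0],
  [0,0,0.008,0.0014,0,0,0],
  [0,0,0.008,0.0014,0,0,0],
  [0,0,0,0,0,0,0],
  [0,0,0,0.002,0,0,0],
  [0,0,0,0.002,0,0,0],
  [0,0,0,0,0,0,0],
])

```text
time_s: 8.5
tcp_pos: [510.3, 243.3, 180.1]
orientation: [[-0.123, 0.992, -0.0], [0.992, 0.123, -0.0], [-0.0, -0.0, -1.0]]
contact_force: [1.0, -0.5, -0.8]
finger_gap: 7.0
grasp_force: 60.2
```

```bash
python3 c.py
```

```text
8.5 grip in peg [-5.  -0.2 47.1] F [ 1.  -0.5 -0.8] T [-0.02 -0.04 -0.01]
```

Emit:
play_rows([
  [0,0,0,0.001,0,0,0],
  [0,0,0,0,0,0,0],
  [0.15,0,0,0,0,0,0],
  [0.3,0,0,0,0,0,0],
  [0.5,0,0,0,0,0,0],
  [0.5,0,0,0,0,0,0],
  [0.5,0,0,0,0,0,0],
  [0.5,0,0,0,0,0,0],
])

```text
time_s: 9.17
tcp_pos: [510.6, 243.3, 179.4]
orientation: [[-0.123, 0.992, 0.0], [0.992, 0.123, 0.0], [0.0, 0.0, -1.0]]
contact_force: [-0.1, -0.9, -0.1]
finger_gap: 42.8
grasp_force: 0.0
```

Emit:
play_rows([
  [0.5,0,0,-0.005,0,0,0],
  [0.5,0,0,-0.015,0,0,0],
  [0.5,0,0,-0.02,0,0,0],
  [0.5,0,0,-0.03,0,0,0],
  [0.7,0,0,-0.03,0,0,0],
  [1,0,0,-0.01,0,0,0.06],
  [1,0,0,0,0,0,0.11],
  [1,0,0,0,0,0,0.113],
])

```text
time_s: 9.83
tcp_pos: [510.9, 243.5, 291.7]
orientation: [[0.164, 0.986, 0.003], [0.986, -0.164, 0.001], [0.002, 0.003, -1.0]]
contact_force: [-0.0, 0.0, -0.3]
finger_gap: 85.4
grasp_force: 0.0
```

```bash
python3 - <<'E'
from h import *
a,d=cams.camera("side"); b,dt=cams.camera("top")
cv2.imwrite("pics/g3.png",cv2.resize(a[210:350,240:400],(640,560),interpolation=2)[:,:,::-1])
for l in("keeper_eye","roller_center"):
  for n in("side","top"): print(n,l,[(np.round(r["uv"],1).tolist(),round(r["score"],2)) for r in cams.landmark_of(n,l)[:3]])
go((499.3,20,120),-9.2)
T=cloud("top",dt);S=cloud("side",d)
o=np.array([499.3,20,0]);t=np.radians(-9.2);R=np.array([[np.cos(t),-np.sin(t),0],[np.sin(t),np.cos(t),0],[0,0,1]])
for n,C in(("T",T),("S",S)):
    q=(C-o)@R;q=q[np.isfinite(q[...,0])]; p=q[(abs(q[:,0])<20)&(abs(q[:,1])<45)&(q[:,2]>62)&(q[:,2]<80)]
    if len(p): print(n,len(p),np.median(p,0).round(1),p.min(0).round(1),p.max(0).round(1))
E
```

```text
side keeper_eye [([208.9, 284.9], 0.8), ([304.0, 291.6], 0.66)]
top keeper_eye [([220.1, 183.6], 0.8), ([188.4, 254.6], 0.7)]
side roller_center [([319.1, 239.5], 0.92)]
top roller_center [([275.0, 261.3], 0.75), ([195.6, 257.1], 0.74)]
t 10.1333 tcp [510.5 243.3 289.2] yaw -9.02 z [-0. -0. -1.] F [-0.5  0.1 -0.2] gap 85.4 gf 0.0
 turn [-0.0003  0.0001  0.0032] then shift(m) [-0.2222  0.0247  0.1662]  world [ -11.2 -223.3 -166.2]   D [[0.16, 0.987, 0.0], [0.987, -0.16, 0.0], [0.0, 0.0, -1.0]]
T 302 [-1.5 -2.  70.2] [-14.9 -43.8  62.1] [12.1 44.6 77.6]
S 267 [-0.7  4.7 70.3] [-13.  -42.   62.2] [13.5 44.9 74.7]
```

View pics/g3.png

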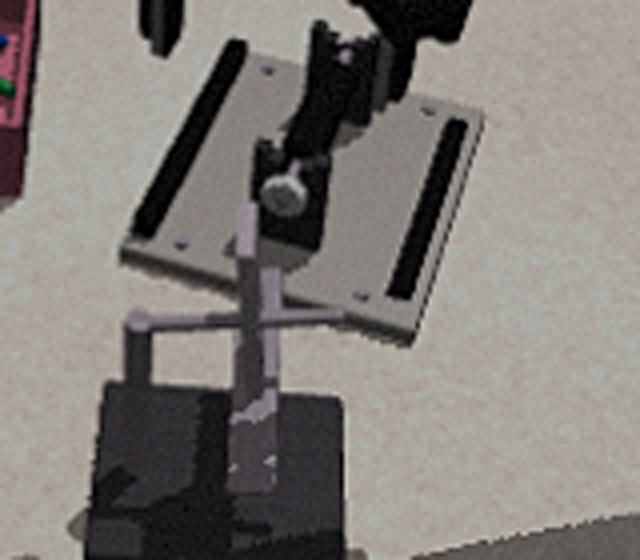

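The keeper hangs on the peg, with the peg through the eye at crop (250,318). The roller still lies in its slots, gear end at (283,190). Next, the roller.

Emit:
play_rows([
  [1,-0.015,0.002,0,0,0,0.003],
  [1,-0.035,0.004,0,0,0,0],
  [1,-0.036,0.004,0,0,0,0],
  [1,-0.036,0.004,0.01,0,0,0],
  [1,-0.036,0.004,0.03,0,0,0],
  [1,-0.035,0.004,0.03,0,0,0],
  [1,-0.02,0.002,0.03,0,0,0],
  [1,-0.009,0.001,0.02,0,0,0],
])

```text
time_s: 10.8
tcp_pos: [498.2, 24.4, 172.9]
orientation: [[0.164, 0.986, -0.003], [0.986, -0.164, -0.001], [-0.002, -0.002, -1.0]]
contact_force: [0.1, 0.9, -0.3]
finger_gap: 85.4
grasp_force: 0.0
```

```bash
python3 - <<'E'
from h import *
go((498.8,20,60),-9.2)
E
```

```text
t 10.8 tcp [498.2  24.4 172.9] yaw -9.44 z [-0.003 -0.001 -1.   ] F [ 0.1  0.9 -0.3] gap 85.4 gf 0.0
 turn [-0.0023  0.0016 -0.0043] then shift(m) [-0.0042  0.0013  0.1099]  world [   0.6   -4.4 -109.9]   D [[0.16, 0.987, 0.0], [0.987, -0.16, 0.0], [0.0, 0.0, -1.0]]
```

Emit:
play_rows([
  [1,-0.002,0,0.02,0,0,-0.004],
  [1,0,0.001,0.025,0,0,0],
  [1,0,0,0.025,0,0,0],
  [1,0,0,0.02,0,0,0],
  [1,0,0,0.01,0,0,0],
  [1,0,0,0.006,0,0,0],
  [1,0,0,0,0,0,0],
  [1,0,0,0,0,0,0],
])

```text
time_s: 11.47
tcp_pos: [500.7, 25.6, 70.8]
orientation: [[0.158, 0.987, 0.001], [0.987, -0.158, -0.0], [0.0, 0.001, -1.0]]
contact_force: [0.4, 0.2, -0.4]
finger_gap: 85.6
grasp_force: 0.0
```

```bash
python3 - <<'E'
from h import *
go((498.8,20,60),-9.2)
E
```

```text
t 11.4667 tcp [500.7  25.6  70.8] yaw -9.09 z [ 0.001 -0.    -1.   ] F [ 0.4  0.2 -0.4] gap 85.6 gf 0.0
 turn [ 0.0013 -0.0001  0.0019] then shift(m) [-0.0058 -0.001   0.0078]  world [-1.9 -5.6 -7.8]   D [[0.16, 0.987, 0.0], [0.987, -0.16, 0.0], [0.0, 0.0, -1.0]]
```

Emit:
play_rows([
  [1,-0.006,-0.001,0.008,0,0,0.002],
  [1,0,0,0,0,0,0],
  [0,0,0,0,0,0,0],
  [0,0,0,0,0,0,0],
  [0,0,0,0,0,0,0],
  [0,0,0,0,0,0,0],
  [0,0,0,0,0,0,0],
  [0,0,0,0,0,0,0],
])

```text
time_s: 12.13
tcp_pos: [498.6, 20.0, 62.3]
orientation: [[0.16, 0.987, 0.001], [0.987, -0.16, -0.0], [0.0, 0.001, -1.0]]
contact_force: [0.3, -0.3, 2.5]
finger_gap: 26.3
grasp_force: 58.8
```

Emit:
play_rows([
  [0,0,0,0,0,0,0],
  [0,0,0,0,0,0,0],
  [0,0,0,0,0,0,0],
  [0,0,0,-0.006,0,0,0],
  [0,0,0,-0.012,0,0,0],
  [0,0,0,-0.015,0,0,0],
  [0,0,0,-0.018,0,0,0],
  [0,0,0,-0.02,0,0,0],
])

```text
time_s: 12.8
tcp_pos: [497.3, 20.0, 131.8]
orientation: [[0.16, 0.987, -0.004], [0.987, -0.16, 0.0], [-0.001, -0.004, -1.0]]
contact_force: [0.0, 0.0, -1.8]
finger_gap: 26.3
grasp_force: 60.7
```

```bash
python3 - <<'E'
from h import *
go((529,-250.7,210),-18)
E
```

```text
t 12.8 tcp [497.3  20.  131.8] yaw -9.22 z [-0.004  0.    -1.   ] F [ 0.   0.  -1.8] gap 26.3 gf 60.7027530670166
 turn [-0.0038  0.0009  0.1532] then shift(m) [-0.2476  0.1138 -0.0812]  world [  31.7 -270.7   81.2]   D [[0.309, 0.951, 0.0], [0.951, -0.309, 0.0], [0.0, 0.0, -1.0]]
```

Emit:
play_rows([
  [0,0,0,-0.02,0,0,0.03],
  [0,0,0,-0.025,0,0,0.06],
  [0,0,0,-0.025,0,0,0.06],
  [0,0,0,-0.02,0,0,0.003],
  [0,-0.015,0.007,-0.005,0,0,0],
  [0,-0.03,0.014,0,0,0,0],
  [0,-0.035,0.016,0,0,0,0],
  [0,-0.035,0.016,0,0,0,0],
])

```text
time_s: 13.47
tcp_pos: [513.0, -106.6, 227.4]
orientation: [[0.307, 0.952, -0.001], [0.952, -0.307, 0.0], [-0.0, -0.001, -1.0]]
contact_force: [0.4, 0.0, -1.5]
finger_gap: 26.2
grasp_force: 60.7
```

Emit:
play_rows([
  [0,-0.035,0.016,0,0,0,0],
  [0,-0.035,0.016,0,0,0,0],
  [0,-0.03,0.014,0.005,0,0,0],
  [0,-0.02,0.009,0.007,0,0,0],
  [0,-0.008,0.004,0.003,0,0,0],
  [0,0,0,0,0,0,0],
  [0,0,0,0,0,0,0],
  [0,0,0,0,0,0,0],
])

```text
time_s: 14.13
tcp_pos: [530.0, -244.4, 213.1]
orientation: [[0.308, 0.952, 0.0], [0.952, -0.308, 0.001], [0.001, -0.0, -1.0]]
contact_force: [-0.3, -0.5, -1.6]
finger_gap: 26.4
grasp_force: 60.7
```

```bash
python3 - <<'E'
from h import *
go((529,-250.7,210),-18)
a,d=cams.camera("side"); b,dt=cams.camera("top"); 
for n,D in(("T",dt),("S",d)):
    C=cloud(n=="T" and "top" or "side",D); q=C[np.isfinite(C[...,0])]-[529,-250.7,210]; t=np.radians(-18);q=q@np.array([[np.cos(t),-np.sin(t),0],[np.sin(t),np.cos(t),0],[0,0,1]])
    for y in((-80,-45),(-41,-13),(13,41),(45,80)):
        p=q[(abs(q[:,0])<30)&(q[:,1]>y[0])&(q[:,1]<y[1])&(abs(q[:,2])<25)]
        if len(p)>3: print(n,y,len(p),np.median(p,0).round(1),p.min(0).round(1),p.max(0).round(1))
    p=q[(q[:,0]>142)&(q[:,0]<185)&(abs(q[:,1])<30)&(abs(q[:,2])<45)]; print(" head",np.percentile(p,[1,50,99],axis=0).round(1).tolist())
for n in("side","top"):
    for l in("lens","roller_center"): print(n,l,[(np.round(r["uv"],1).tolist(),round(r["score"],2)) for r in cams.landmark_of(n,l)[:3]])
cv2.imwrite("pics/g4.png",cv2.resize(a[80:340,220:400],(540,780),interpolation=2)[:600,:,::-1])
E
```

```text
t 14.1333 tcp [ 530.  -244.4  213.1] yaw -17.92 z [ 0.     0.001 -1.   ] F [-0.3 -0.5 -1.6] gap 26.4 gf 60.71714758872986
 turn [-0.0001 -0.0007  0.0015] then shift(m) [-0.0063  0.001   0.0001]  world [-1.  -6.3 -0.1]   D [[0.309, 0.951, 0.0], [0.951, -0.309, 0.0], [0.0, 0.0, -1.0]]
T (13, 41) 114 [-6.4 29.4 10.8] [-22.8  13.8 -11.6] [10.8 41.  16.8]
T (45, 80) 100 [-3.7 64.9  5. ] [-16.1  45.2  -8.9] [ 9.7 79.7 15.6]
 head [[142.5, -25.9, -17.2], [168.0, 2.0, 14.1], [184.7, 24.1, 23.8]]
S (-41, -13) 7 [  3.6 -20.7  12.4] [ -1.5 -29.1  11. ] [  7.1 -15.   13.6]
S (13, 41) 154 [-11.3  18.8   9.7] [-29.4  13.2 -16. ] [25.4 40.8 24.8]
S (45, 80) 92 [-4.6 50.4  3.2] [-14.6  45.8 -13.1] [12.  79.8 15. ]
 head [[142.3, -19.0, -23.3], [168.8, 13.4, 5.2], [184.0, 26.3, 21.7]]
side lens [([282.1, 120.2], 0.66)]
side roller_center [([325.3, 132.1], 0.48), ([280.0, 122.4], 0.23)]
top lens [([398.7, 193.3], 0.66)]
top roller_center [([365.1, 248.0], 0.73), ([379.7, 247.7], 0.61)]
```

View pics/g4.png

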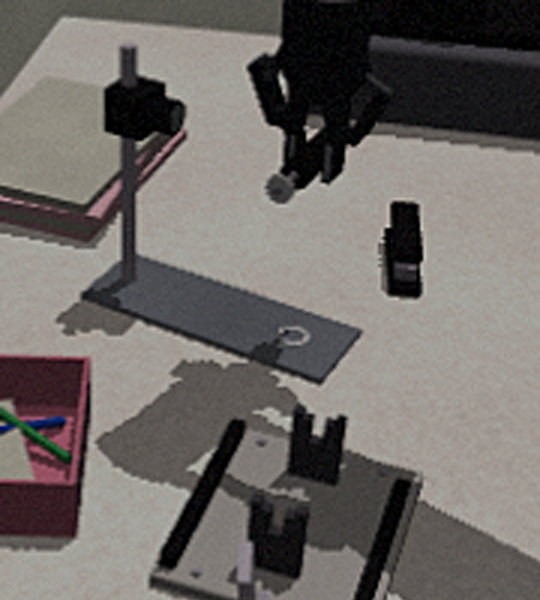

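The roller is held level and broadside in front of the lens (gear at crop (280,187)). One last 6 mm correction, then settle.

Emit:
play_rows([
  [0,-0.003,0.001,0,0,0,0],
  [0,-0.003,0.001,0,0,0,0],
  [0,0,0,0,0,0,0],
  [0,0,0,0,0,0,0],
  [0,0,0,0,0,0,0],
  [0,0,0,0,0,0,0],
  [0,0,0,0,0,0,0],
  [0,0,0,0,0,0,0],
])

```text
time_s: 15.1
tcp_pos: [529.9, -252.1, 212.8]
orientation: [[0.309, 0.951, 0.0], [0.951, -0.309, 0.0], [0.0, 0.0, -1.0]]
contact_force: [-0.4, -0.6, -1.9]
finger_gap: 26.1
grasp_force: 60.7
```

```bash
python3 - <<'E'
from h import *
go((529,-250.7,210),-18)
d=cams.camera("side")[1]; C=cloud("side",d); q=C[np.isfinite(C[...,0])]
p=q[(abs(q[:,0]-515)<45)&(abs(q[:,1]-246)<25)&(q[:,2]>140)&(q[:,2]<195)]; print("strap above peg",len(p),np.median(p,0).round(1),p.max(0).round(1))
print(manip.hand_in())
E
```

```text
t 15.1 tcp [ 529.9 -252.1  212.8] yaw -17.99 z [ 0.  0. -1.] F [-0.4 -0.6 -1.9] gap 26.1 gf 60.717018842697144
 turn [ 0.     -0.      0.0002] then shift(m) [ 0.001  -0.0012 -0.0002]  world [-0.9  1.4  0.2]   D [[0.309, 0.951, 0.0], [0.951, -0.309, 0.0], [0.0, 0.0, -1.0]]
strap above peg 184 [512.5 258.4 176.6] [521.9 264.8 189.5]
the job is handed in; nothing more can be done
None
```

I handed the job in at about 15 s: the keeper hangs on the peg by its eye, and the gripper holds the roller level and broadside within about 2 mm of the viewing point I measured; the judge's verdict was not shown.

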